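# Clear a jammed specimen mount from the magazine outlet and latch the gate

## Robot

A 7-joint arm with a two-finger parallel gripper is mounted at the origin on the work surface. World frame = base frame: x ahead of the robot, y to its left, z up, the work surface at z = 0. Lengths are in m, angles in rad, forces in N, time in s.
With the tool pointing down it reaches from about 0.35 to 0.9 m from the base axis. Payload 7.2 kg.
Tool frame: the origin (TCP) lies at the very end of the fingers, on their centre line; the grasp point (between the pads) lies 19 mm behind it; z points along the fingers, y is the line along which they close (so a half turn about z gives the same grasp; the last joint's range is limited). The gripper opens to 85 mm and grips with 20 to 120 N. Pads are 22 mm wide; open, the fingers measure 114 mm over their backs; the gripper's body (76 mm by 85 mm) begins 54 mm behind the grasp point. The pads swing forward as they close: fully open they stand 13 mm farther back than shut.
Start: joints at [1.158, 0.411, -0.013, 1.596, 0.006, 1.134, -0.082], TCP at [0.211, -0.588, 0.231] pointing down, gripper open.
Joint ranges: [-2.95, 2.95], [-0.29, 1.99], [-1.47, 1.44], [0.14, 2.54], [-1.03, 4.17], [0.13, 1.85], [-2.86, 2.86]. Speed limits (rad/s): [2.39, 2.39, 3.01, 3.01, 3.14, 3.14, 3.14].

## Interface

Orientations are given as a unit quaternion [w, x, y, z].
In Python, from workcell import arm gives the robot as it stands.
- The arm moves only by the tool servo_tool, never from a script. Its argument "rows" is a list of rows, each an object of numbers: "fingers": the finger opening in cm, from 0 to 8.54; "x", "y", "z": the shift along the tool's x, y, z in cm; "ax", "ay", "az": the turn, a rotation vector about the tool's x, y, z in degrees. A call has 1 to 20 rows; each row is the pose to reach, as a shift and turn from the pose commanded when the call began, along the tool's axes at that moment; what a row does not reach only later rows make up. A row lasts 1/10 s, in which the tool goes at most 50 mm and 8.59 degrees, less where a joint would pass 70% of its speed; a pose out of reach is approached as far as the arm can. A call with a gripper value outside its range is refused whole. The fingers move at their own pace and stop on an object; "grip_force" is the grip in N (left out, the last holds). Time passes only in rows, so rows that repeat a pose let the fingers close. It gives the time, the measured TCP pose, the force, the opening and the grip force at its end, in the units of the state.
- arm.observe(): the state, without advancing time (a new reading comes with each control period).
- arm.grab_frame(name): name is "scene" or "top" or "wrist"; returns (picture, depth): 400x640x3 uint8, blue, green, red; 400x640 float32, m along the optical axis (not along the pixel's ray), 0 where there is no reading.
- arm.get_calibration(name): a dict with "camera_matrix" (3x3 intrinsics, pixels), "world_from_camera" (4x4, takes a point from camera to world coordinates); the wrist camera has in their place "T_tool_cam" (4x4, takes a point from camera to tool coordinates, whose origin is the TCP and whose axes are the flange's). Camera axes: x right, y up, looking along -z (the intrinsics and any distortion apply to the point x, -y, -z); pixel columns grow to the right and rows downward; lengths in m; the calibration is good to about 2 mm. A picture is of the moment at which its call begins: read the wrist's pose just before it. get_calibration takes no time and is no camera call.
- arm.close_job(): hands the job in; it is judged then, once.
The state is a dict: "t": time; "qpos": joint angles; "joint_vel": joint speeds; "joint_torque": joint torques, N m; "position": TCP position; "tool_rot": TCP orientation; "ft_force": force on the tool from outside, world axes, zero at the start; "ft_torque": the same for the moment, N m; "opening": finger opening in m; "gripper_force": force on a finger pad.
Only numpy, scipy, OpenCV 4.12 (cv2) and the standard library are available. Lean on these libraries where they do the work, as an engineer would, in place of code of your own. Each camera call takes 0.05 s, during which the arm holds its last target. There are 200 camera calls.

## Task

A specimen mount is jammed in the outlet of the specimen magazine and keeps its gate from closing. Take the push-out tool, put its pin through the access hole in the rear plate and push the mount all the way out into the catch tray, without touching the mount with the gripper; stand the tool back on the bench, clear of the block, and slide the gate shut until its spring catch clicks in behind it. Leave the jar, the plaster core and the black stage where they are.

Things in the scene. Friction and masses are not known exactly. Their poses are not given: they have to be found in the camera images.
- outlet: Aluminium outlet block, fixed; stands elsewhere each time. Origin on the bench; +x the way the mount is pushed out, +z up. Plinth x -15..130, y -52..98, top z 32 mm. On it a channel along x (floor z 32, y -15..15, clear roof z 57..62 mm, y -39..41), mouth at x 36; gate line x 38..43. A sprung shoe at the +y side pinches the mount. Dark catch housing x 52..67, y 26..44, up to z 54 mm.
- plate_mid (a point): Point on the outer (-x) face of the block's steel rear plate (8 mm thick, z 20..62 mm), at y 0, z 43 mm. The plate has one round access hole, 13 mm wide with a 1 mm chamfer, through to the channel, axis along the block's x at this height. The plate is bolted through slots: the hole lies up to 6 mm to either side of this point along the block's y; that offset is not reported, see or feel for it.
- tray_mid (a point): Centre of the floor of the catch tray in front of the mouth, level with the channel floor; tray inside x 44..125, y -47..47 mm of the block, rims 14 mm high. Two fins, y -22..-18 and 18..22, x 46..78 mm, 14 mm high, guide the mount straight out past the gate.
- mount: Specimen mount: square black resin block 30 by 30 mm, 22 mm high, round metal disc on top, about 45 g. Origin: centre of its underside. It starts pinched in the channel mouth, square to the block, at its y 0 and x 26..33 mm, reaching into the gate line. Takes some 7 to 20 N to push along until its back leaves the mouth. Clear of the gate once its centre is beyond x = 58 mm of the block.
- pusher: Push-out tool, 0.26 kg, stands on its foot. Origin: underside of the foot below the grip; z up, +x to the pin tip. Foot x -35..25, y -22..22, 8 mm thick; upright black grip 26 (x) by 24 (y) mm, z 8..75 mm, to be taken across y; level steel pin 9 mm thick at z 30 mm, from the grip to x 105 mm. Raise it 13 mm to level the pin with the access hole. Starts on either side, the jar on the other.
- pin_tip (a point): Tip of the tool's pin, on the pin's axis.
- gate (a joint): Steel sliding gate of the block, in m: 0 open, grows as it slides towards the block's -y; 0.057 is the end stop. It drags with about 5 N. The catch springs in behind its trailing edge from about 0.054 on. Starts open (0 to 0.008) and cannot shut while the mount is in the way.
- gate_tab (a point): Centre of the top of the gate's black tab, which stands up from the gate: 12 mm along the block's x, 26 mm along its y, z 66 to 94 mm, moving with the gate (at the block's x 40.5 mm, y = 56 mm minus the gate's travel). Push it on its +y face towards -y, or grip it across x.
- catch (a joint): Small brass spring catch in front of the gate, in m: 0 while the gate holds it back, 0.005 when it has sprung in behind the gate.
- jar: Small white-capped jar, 56 mm in diameter, 75 mm high, bystander. Origin: centre of its underside.
- core: White plaster core, 90 mm in diameter, 50 mm high, bystander. Origin: centre of its underside.
- stage: Black microscope stage, 90 by 90 mm, 32 mm high, with a thumbscrew, bystander. Origin: centre of its underside.
Mind the look-alikes: they are no part of the job. What is shaped like the pusher but red is not meant.

How it is judged:
On the way, in this order (a step that is already met when the one before it is completed fails the run):
1. the tool's pin, through the access hole, presses on the mount from behind (contact force between pusher and mount above 2 N and x of pin_tip in the frame of outlet between -0.01 and 0.03 m and z of pin_tip in the frame of outlet below 0.055 m), for 0.05 s.
2. the mount is out of the channel, clear of the gate, in the catch tray (x of mount in the frame of outlet between 0.056 and 0.128 m), for 0.1 s.
3. the gate is shut and the catch has clicked in behind it (value of joint gate above 0.052 m and value of joint catch above 0.003 m), for 0.2 s.
At the end, for the whole second after the job is handed in: The gate is shut with its catch sprung in behind it (gate beyond 52 mm, catch beyond 3 mm); the mount lies at rest in the catch tray, its centre at least 55 mm along the block's x and within the tray; the tool stands upright on the bench (within 0.15 rad), at rest, not touching the block (all of step 3 and x of mount in the frame of outlet between 0.055 and 0.128 m and y of mount in the frame of outlet between -0.05 and 0.05 m and z of mount in the frame of outlet between 0.025 and 0.06 m and linear speed of each of mount, pusher below 0.02 m/s and height (world z) of pusher below 0.008 m and angle between pusher's own z axis and vertical below 0.15 rad and contact force between pusher and outlet below 0.2 N).
It fails at once if the gripper touches the mount (contact force between the fingers and mount above 0.5 N).
It fails at once if a bystander is moved more than 30 mm (distance of any of jar, core, stage from where it was at the start of the episode above 0.03 m).
It also fails if it takes over 54 s, if anything falls off the work surface, if the arm or the gripper's body presses on something with over 40 N, if the wrist force passes 120 N, or if a joint passes its speed limit or range.

## Working session

There is one attempt and no reset: what is moved stays moved. The work goes in short steps, Python scripts to look and compute and a tool call to move; the robot and the scene stay as the last step left them, time stands still between calls to the robot, and variables do not carry over. Pictures are saved under pics/ and viewed, at most 11 in all, crops included, and the job is handed in when it is done.

Besides the shell and the picture viewer there is one more tool, called after "Emit:" as a command line: name --argument value ..., lists and objects as JSON in quotes. servo_tool: Moves the arm, as the interface text tells. Its arguments: {"type":"object","properties":{"rows":{"type":"array"},"grip_force":{"type":"number"}},"required":["rows"]}

```bash
mkdir -p pics; ls
cat > h.py <<'E'
import numpy as np, cv2
from workcell import arm
def cast(name,u,v,z,cal=None):
    "pixel -> world point on plane z (fixed cameras)"
    c=cal or arm.get_calibration(name); K=np.array(c["camera_matrix"]); T=np.array(c["world_from_camera"])
    d=np.linalg.inv(K)@[u,v,1]; d=T[:3,:3]@(d*[1,-1,-1]); o=T[:3,3]
    return o+d*(z-o[2])/d[2]
def cloud(name,depth,T=None):
    c=arm.get_calibration(name); K=np.array(c["camera_matrix"]); T=np.array(c["world_from_camera"]) if T is None else T
    v,u=np.mgrid[:depth.shape[0],:depth.shape[1]]
    P=np.stack([(u-K[0,2])/K[0,0]*depth,-(v-K[1,2])/K[1,1]*depth,-depth],-1)
    return P@T[:3,:3].T+T[:3,3]
E
python3 - <<'E'
from h import *
for n in("scene","top"):
    p,d=arm.grab_frame(n); cv2.imwrite(f"pics/{n}0.png",p); np.save(f"{n}0.npy",d)
    c=arm.get_calibration(n); print(n,c.keys(),np.round(c["camera_matrix"],1).tolist(),np.round(c["world_from_camera"],3).tolist())
s=arm.observe();print(s["position"],s["tool_rot"],s["t"],s["ft_force"])
E
```

```text
pics
scene dict_keys(['camera_matrix', 'world_from_camera']) [[452.0, 0.0, 317.6], [0.0, 452.0, 193.1], [0.0, 0.0, 1.0]] [[-0.276, -0.706, 0.652, 1.382], [0.961, -0.217, 0.172, 0.24], [0.02, 0.674, 0.739, 1.064], [0.0, 0.0, 0.0, 1.0]]
top dict_keys(['camera_matrix', 'world_from_camera']) [[409.4, 0.0, 315.1], [0.0, 409.4, 196.0], [0.0, 0.0, 1.0]] [[-0.007, 0.979, -0.205, 0.273], [-1.0, -0.006, 0.006, 0.024], [0.004, 0.205, 0.979, 1.271], [0.0, 0.0, 0.0, 1.0]]
[ 0.21106891 -0.58780815  0.23053125] [-7.05420533e-04  9.85173070e-01  1.71561938e-01 -1.62462694e-04] 0.1 [0.32942444 0.38675038 0.41866882]
```

View pics/scene0.png

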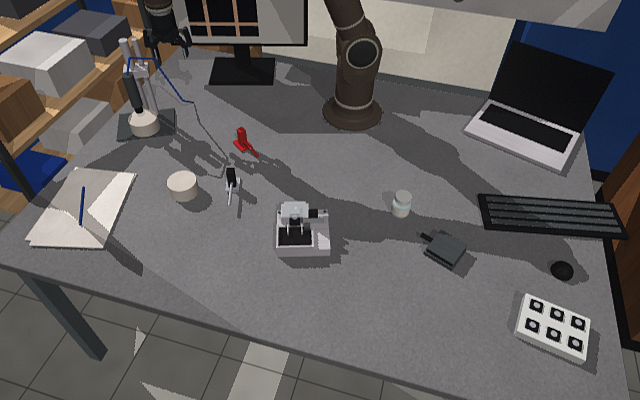

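View pics/top0.png

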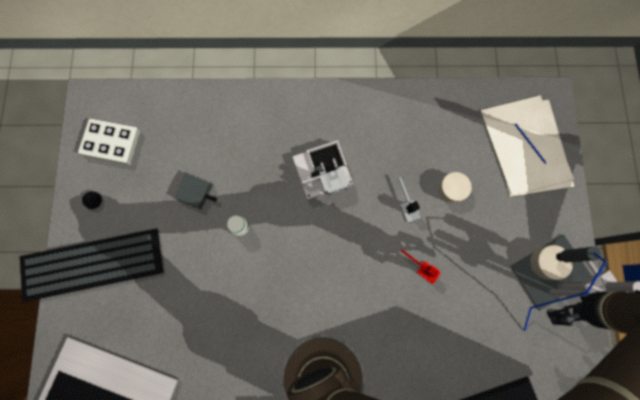

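Pusher-like items: a black-gripped tool at scene (231,180) / top (410,208), and a red one at scene (242,140) / top (428,270). The black one fits, since its grip is black and the steel pin is visible; the red one is the decoy. The outlet is at scene (302,230) / top (323,168), the jar at scene (401,203), the core at scene (183,186) and the stage at scene (445,248). I'll confirm in an enlarged crop.

Run:
```python
from h import *
p=cv2.imread("pics/scene0.png"); q=cv2.imread("pics/top0.png")
a=cv2.resize(p[150:270,205:345],None,fx=5,fy=5,interpolation=cv2.INTER_CUBIC)[:600,:700]
cv2.imwrite("pics/c1.png",a)
a=cv2.resize(q[130:240,285:445],None,fx=5,fy=5,interpolation=cv2.INTER_CUBIC)
cv2.imwrite("pics/c2.png",a)
for n in("scene","top"):
    d=np.load(n+"0.npy"); P=cloud(n,d)
    m=(P[...,2]>.02)&(P[...,2]<.12)&(P[...,0]>.35)&(P[...,0]<.85)&(abs(P[...,1])<.35)
    k,l,s,c=cv2.connectedComponentsWithStats(m.astype(np.uint8))
    for i in range(1,k):
        if s[i,4]>15: X=P[l==i]; print(n,s[i].tolist(),X.min(0).round(3),X.max(0).round(3))
```

```text
scene [251, 151, 8, 7, 23] [ 0.35  -0.267  0.025] [ 0.371 -0.235  0.038]
scene [226, 168, 10, 38, 210] [ 0.483 -0.29   0.02 ] [ 0.597 -0.239  0.077]
scene [391, 190, 21, 25, 395] [0.418 0.227 0.02 ] [0.474 0.283 0.08 ]
scene [276, 202, 54, 52, 2444] [ 0.529 -0.096  0.02 ] [0.712 0.089 0.097]
scene [421, 233, 8, 6, 26] [0.524 0.329 0.02 ] [0.541 0.35  0.028]
top [293, 140, 60, 59, 2293] [ 0.526 -0.098  0.02 ] [0.709 0.086 0.1  ]
top [398, 176, 22, 37, 199] [ 0.479 -0.292  0.02 ] [ 0.595 -0.242  0.081]
top [208, 194, 9, 7, 30] [0.523 0.325 0.02 ] [0.543 0.35  0.029]
top [228, 215, 21, 20, 318] [0.416 0.223 0.02 ] [0.468 0.275 0.081]
top [401, 249, 9, 6, 25] [ 0.352 -0.263  0.03 ] [ 0.368 -0.239  0.042]
```

View pics/c1.png

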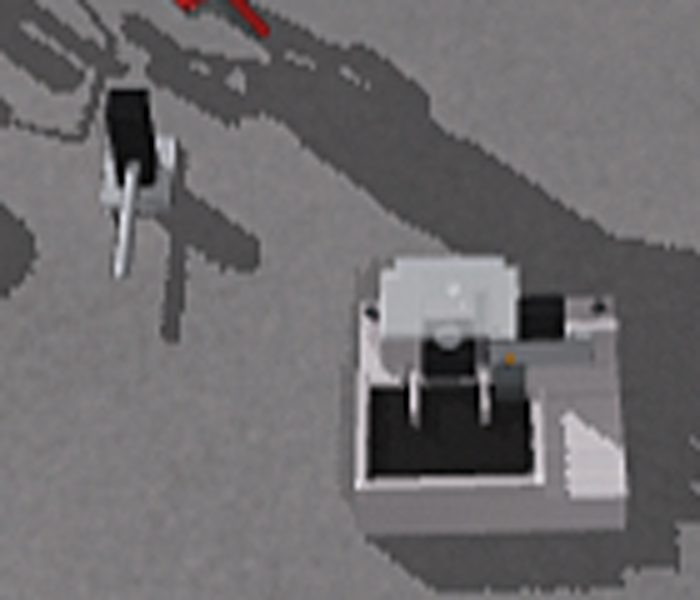

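View pics/c2.png

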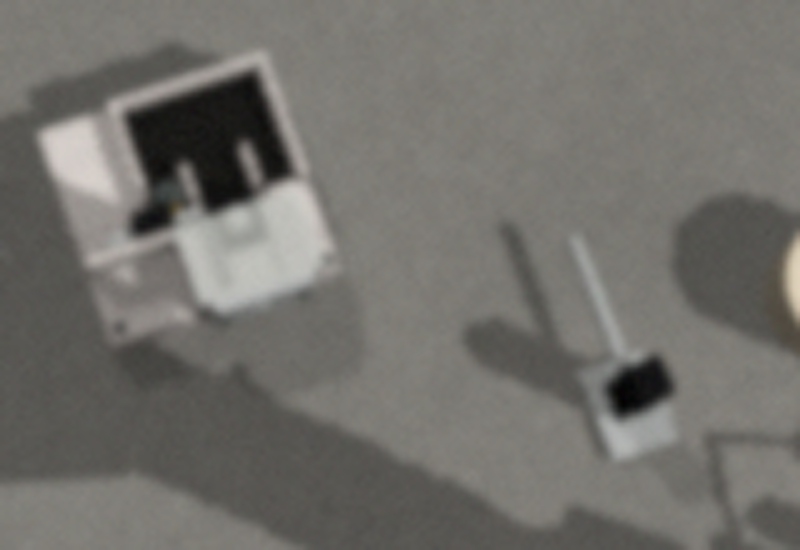

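The crops confirm it. c1 shows the black grip with a steel pin at scene (231,180), the pin pointing away from the robot, and the red look-alike beyond it. The block's rear plate faces the robot, and its black tab is at scene (313,213), at the +y side. Next: poses from depth.

Run:
```python
from h import *
for n in("scene","top"):
    d=np.load(n+"0.npy"); P=cloud(n,d); img=cv2.imread(f"pics/{n}0.png")
    m=(P[...,0]>.5)&(P[...,0]<.73)&(P[...,1]>-.12)&(P[...,1]<.11)
    X=P[m&(P[...,2]>.015)]
    r=cv2.minAreaRect((X[:,:2]*1000).astype(np.float32)); print(n,"block rect",np.round(r[0],1),np.round(r[1],1),r[2])
    X=P[m&(P[...,2]>.052)&(P[...,2]<.069)]
    r=cv2.minAreaRect((X[:,:2]*1000).astype(np.float32)); print(n,"roof rect",np.round(r[0],1),np.round(r[1],1),r[2])
    X=P[m&(P[...,2]>.082)]; print("tab",np.median(X,0).round(4),X.min(0).round(3),X.max(0).round(3),len(X))
    m=(P[...,0]>.44)&(P[...,0]<.62)&(P[...,1]>-.31)&(P[...,1]<-.22)
    X=P[m&(P[...,2]>.065)]; print("grip top",X.mean(0).round(4),X.min(0).round(3),X.max(0).round(3),len(X))
    X=P[m&(P[...,2]>.02)&(P[...,2]<.045)&(P[...,0]>.52)]
    l=cv2.fitLine(X[:,:2].astype(np.float32),cv2.DIST_HUBER,0,.01,.01).ravel(); print("pin",l.round(4),np.degrees(np.arctan2(l[1],l[0])),X.min(0).round(3),X.max(0).round(3),X[:,2].mean())
    X=P[m&(P[...,2]>.004)&(P[...,0]<.525)]
    r=cv2.minAreaRect((X[:,:2]*1000).astype(np.float32)); print(n,"foot rect",np.round(r[0],1),np.round(r[1],1),r[2])
c=arm.get_calibration("wrist"); print(np.round(c["T_tool_cam"],3).tolist(),np.round(c["camera_matrix"],1).tolist())
```

```text
scene block rect [614.7  -4.3] [160.  150.1] 18.516368865966797
scene roof rect [583.4 -13.9] [142.7  81.4] 84.57498168945312
tab [0.5955 0.02   0.0912] [0.587 0.005 0.083] [0.605 0.032 0.097] 48
grip top [ 0.4992 -0.2749  0.0726] [ 0.483 -0.29   0.065] [ 0.516 -0.262  0.077] 59
pin [ 0.9455  0.3257  0.5639 -0.2524] 19.010693 [ 0.521 -0.27   0.023] [ 0.597 -0.239  0.037] 0.03230668482125566
scene foot rect [ 481.6 -266.7] [75.3 85.3] 88.2131118774414
top block rect [613.3  -8.3] [156.5 151. ] 18.22662353515625
top roof rect [602.7 -32.2] [128.5 137. ] 63.94978332519531
tab [0.5915 0.0174 0.0944] [0.583 0.005 0.084] [0.599 0.029 0.1  ] 40
grip top [ 0.4939 -0.2784  0.0749] [ 0.48  -0.292  0.067] [ 0.51  -0.266  0.081] 76
pin [ 0.9448  0.3275  0.5564 -0.258 ] 19.11924 [ 0.52  -0.274  0.027] [ 0.595 -0.242  0.04 ] 0.033891143539922584
top foot rect [ 483.7 -265.4] [89.6 82.9] 87.4664535522461
[[-0.0, 0.959, 0.284, 0.073], [1.0, 0.0, -0.0, -0.001], [-0.0, 0.284, -0.959, -0.141], [0.0, 0.0, 0.0, 1.0]] [[290.0, 0.0, 317.5], [0.0, 290.0, 194.9], [0.0, 0.0, 1.0]]
```

```bash
cat >> h.py <<'E'
from scipy.spatial.transform import Rotation as R
def tool_pose(s=None):
    s=s or arm.observe(); q=s["tool_rot"]; return np.array(s["position"]),R.from_quat([q[1],q[2],q[3],q[0]])
def target(yaw,tilt=0):
    "tool down, tool x pointing opposite to heading `yaw` (deg); tilt leans fingers towards heading"
    a=np.radians(yaw); x=-np.array([np.cos(a),np.sin(a),0]); z=np.array([0,0,-1.]); 
    return R.from_matrix(np.c_[x,np.cross(z,x),z])*R.from_euler("y",-tilt,degrees=True)
def delta(p,Rt):
    p0,R0=tool_pose(); print("shift cm",(R0.inv().apply(np.array(p)-p0)*100).round(2),"rotvec deg",np.degrees((R0.inv()*Rt).as_rotvec()).round(2))
E
python3 - <<'E'
from h import *
delta((.465,-.08,.22),target(18.4)); delta((.465,-.08,.22),target(18.4+90))
E
```

```text
shift cm [ 41.06 -39.21   1.11] rotvec deg [-1.0000e-02 -1.3000e-01 -1.7864e+02]
shift cm [ 41.06 -39.21   1.11] rotvec deg [-6.000e-02  7.000e-02  9.136e+01]
```

Emit:
servo_tool --rows '[{"x":10,"y":-10,"z":0,"az":-22,"fingers":8.5},{"x":20,"y":-20,"z":0,"az":-45,"fingers":8.5},{"x":20,"y":-20,"z":0,"az":-45},{"x":20,"y":-20,"z":0,"az":-45},{"x":41,"y":-39.2,"z":1,"az":-89},{"x":41,"y":-39.2,"z":1,"az":-89},{"x":41,"y":-39.2,"z":1,"az":-89},{"x":41,"y":-39.2,"z":1,"az":-89},{"x":41,"y":-39.2,"z":1,"az":-89},{"x":41,"y":-39.2,"z":1,"az":-89},{"x":41,"y":-39.2,"z":1,"az":-89},{"x":41,"y":-39.2,"z":1,"az":-89},{"x":41,"y":-39.2,"z":1,"az":-89},{"x":41,"y":-39.2,"z":1,"az":-89}]'

```text
validation failed for argument at $.ro...
```

Run:
```python
from h import *
s=arm.observe(); print(np.round(s["qpos"],2),s["t"])
delta((.465,-.08,.08),target(18.4,15))
```

```text
[ 1.16  0.41 -0.01  1.6   0.01  1.13 -0.08] 0.1
shift cm [ 41.07 -39.19  15.11] rotvec deg [ -23.33   -0.4  -177.14]
```

Emit:
servo_tool --rows '[{"x":10,"y":-10,"z":0,"ax":0,"ay":0,"az":-22,"fingers":8.5},{"x":20,"y":-20,"z":0,"ax":0,"ay":0,"az":-45,"fingers":8.5},{"x":20,"y":-20,"z":0,"ax":0,"ay":0,"az":-45,"fingers":8.5},{"x":20,"y":-20,"z":0,"ax":0,"ay":0,"az":-45,"fingers":8.5},{"x":41,"y":-39.2,"z":1,"ax":0,"ay":0,"az":-89,"fingers":8.5},{"x":41,"y":-39.2,"z":1,"ax":0,"ay":0,"az":-89,"fingers":8.5},{"x":41,"y":-39.2,"z":1,"ax":0,"ay":0,"az":-89,"fingers":8.5},{"x":41,"y":-39.2,"z":1,"ax":0,"ay":0,"az":-89,"fingers":8.5},{"x":41,"y":-39.2,"z":1,"ax":0,"ay":0,"az":-89,"fingers":8.5},{"x":41,"y":-39.2,"z":1,"ax":0,"ay":0,"az":-89,"fingers":8.5},{"x":41,"y":-39.2,"z":1,"ax":0,"ay":0,"az":-89,"fingers":8.5},{"x":41,"y":-39.2,"z":1,"ax":0,"ay":0,"az":-89,"fingers":8.5}]'

```text
t: 1.3
position: [0.4661, -0.0755, 0.2214]
tool_rot: [-0.0, 0.579, 0.815, 0.001]
ft_force: [0.1, -1.0, 0.2]
opening: 0.085
gripper_force: 0.0
```

Run:
```python
from h import *
s=arm.observe(); print(np.round(s["qpos"],2),s["t"])
delta((.465,-.08,.08),target(18.4,15))
```

```text
[ 0.58  0.21 -0.6   1.94  0.14  1.03  0.26] 1.3
shift cm [-0.41 -0.28 14.14] rotvec deg [-11.53 -11.83 -88.67]
```

Emit:
servo_tool --rows '[{"x":-0.4,"y":-0.3,"z":7,"ax":-5.75,"ay":-5.9,"az":-44.3,"fingers":8.5},{"x":-0.4,"y":-0.3,"z":7,"ax":-5.75,"ay":-5.9,"az":-44.3,"fingers":8.5},{"x":-0.4,"y":-0.3,"z":7,"ax":-5.75,"ay":-5.9,"az":-44.3,"fingers":8.5},{"x":-0.4,"y":-0.3,"z":7,"ax":-5.75,"ay":-5.9,"az":-44.3,"fingers":8.5},{"x":-0.4,"y":-0.3,"z":7,"ax":-5.75,"ay":-5.9,"az":-44.3,"fingers":8.5},{"x":-0.4,"y":-0.3,"z":14,"ax":-11.5,"ay":-11.8,"az":-88.7,"fingers":8.5},{"x":-0.4,"y":-0.3,"z":14,"ax":-11.5,"ay":-11.8,"az":-88.7,"fingers":8.5},{"x":-0.4,"y":-0.3,"z":14,"ax":-11.5,"ay":-11.8,"az":-88.7,"fingers":8.5},{"x":-0.4,"y":-0.3,"z":14,"ax":-11.5,"ay":-11.8,"az":-88.7,"fingers":8.5},{"x":-0.4,"y":-0.3,"z":14,"ax":-11.5,"ay":-11.8,"az":-88.7,"fingers":8.5},{"x":-0.4,"y":-0.3,"z":14,"ax":-11.5,"ay":-11.8,"az":-88.7,"fingers":8.5},{"x":-0.4,"y":-0.3,"z":14,"ax":-11.5,"ay":-11.8,"az":-88.7,"fingers":8.5}]'

```text
t: 2.5
position: [0.4624, -0.086, 0.0808]
tool_rot: [0.128, -0.155, 0.979, 0.02]
ft_force: [0.1, 0.3, 0.0]
opening: 0.085
gripper_force: 0.0
```

Run:
```python
from h import *
s=arm.observe(); print(np.round(s["qpos"],2),s["t"])
p,d=arm.grab_frame("wrist"); cv2.imwrite("pics/w1.png",p)
np.savez("w1.npz",p=p,d=d,pos=s["position"],q=s["tool_rot"])
```

```text
[ 0.93  0.41 -0.89  2.25  0.52  0.44  1.55] 2.5
```

View pics/w1.png

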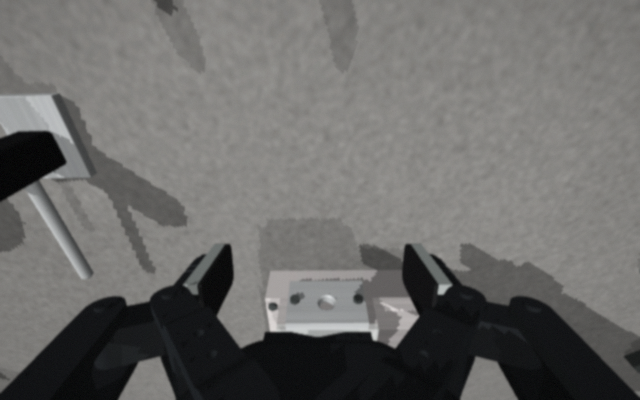

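The view is forward-is-down. The rear plate is at about (288–372, 282–325), with two dark bolts at (295,299) and (359,298) and the access hole at (327,301). The pusher is at the left, its pin ending at (88,275).

```bash
cat >> h.py <<'E'
def wristT(pos,q):
    T=np.eye(4); T[:3,:3]=R.from_quat([q[1],q[2],q[3],q[0]]).as_matrix(); T[:3,3]=pos
    return T@np.array(arm.get_calibration("wrist")["T_tool_cam"])
E
python3 - <<'E'
from h import *
f=np.load("w1.npz"); T=wristT(f["pos"],f["q"]); P=cloud("wrist",f["d"],T); p=f["p"]
cv2.imwrite("pics/w1c.png",cv2.resize(p[260:340,250:400],None,fx=5,fy=5,interpolation=cv2.INTER_CUBIC))
a=np.radians(18.4); B=np.array([[np.cos(a),np.sin(a),0],[-np.sin(a),np.cos(a),0],[0,0,1]])
L=(P-[.5705,-.0447,0])@B.T*1000
for v in (278,285,292,301,310,318,324,328,332):
    print(v,[tuple(L[v,u].round(0).astype(int)) for u in (275,285,292,305,315,327,340,350,367)])
m=np.zeros(p.shape[:2],bool); m[288:320,300:318]=1; m[288:320,338:352]=1
X=P[m&(abs(L[...,0]+23)<8)]; c=X.mean(0); n=np.linalg.svd(X-c)[2][2]; print(len(X),c,n,np.degrees(np.arctan2(n[1],n[0])))
g=cv2.cvtColor(p,cv2.COLOR_BGR2GRAY); print(g[301,285:375].tolist()); print(g[280:335,312].tolist())
E
```

```text
278 [(np.int64(-14), np.int64(-45), np.int64(8)), (np.int64(-16), np.int64(-35), np.int64(10)), (np.int64(-15), np.int64(-29), np.int64(9)), (np.int64(-15), np.int64(-17), np.int64(8)), (np.int64(-16), np.int64(-8), np.int64(9)), (np.int64(-15), np.int64(4), np.int64(9)), (np.int64(-14), np.int64(16), np.int64(8)), (np.int64(-16), np.int64(25), np.int64(9)), (np.int64(-15), np.int64(41), np.int64(9))]
285 [(np.int64(-15), np.int64(-44), np.int64(17)), (np.int64(-16), np.int64(-35), np.int64(17)), (np.int64(-24), np.int64(-27), np.int64(25)), (np.int64(-23), np.int64(-16), np.int64(24)), (np.int64(-23), np.int64(-7), np.int64(24)), (np.int64(-24), np.int64(3), np.int64(25)), (np.int64(-24), np.int64(14), np.int64(25)), (np.int64(-24), np.int64(23), np.int64(26)), (np.int64(-15), np.int64(39), np.int64(18))]
292 [(np.int64(-15), np.int64(-43), np.int64(25)), (np.int64(-15), np.int64(-34), np.int64(24)), (np.int64(-23), np.int64(-27), np.int64(31)), (np.int64(-22), np.int64(-16), np.int64(31)), (np.int64(-22), np.int64(-7), np.int64(31)), (np.int64(-24), np.int64(3), np.int64(33)), (np.
[... 2720 characters left out ...]
 155, 152, 145, 129, 98, 75, 64, 62, 62, 60, 59, 56, 65, 96, 128, 142, 145, 146, 146, 147, 147, 146, 145, 146, 146, 145, 146, 145, 145, 146, 141, 126, 108, 97, 98, 105, 115, 125, 135, 142, 154, 168, 177, 183, 185, 183, 178, 174, 167, 160, 151, 148, 147, 147, 148, 147, 149, 147, 147, 147, 148, 146, 147, 148, 148, 146, 136, 113, 88, 71, 61, 52, 57, 56, 56, 60, 84, 111, 119, 110, 104, 101, 102, 100, 100, 103, 104, 113, 119]
[139, 139, 144, 147, 145, 145, 145, 146, 146, 148, 148, 148, 147, 148, 149, 150, 148, 146, 146, 146, 146, 146, 145, 145, 147, 145, 144, 143, 144, 145, 145, 146, 148, 149, 150, 150, 151, 151, 149, 150, 146, 146, 156, 176, 190, 196, 200, 202, 200, 191, 178, 166, 165, 163, 154]
```

View pics/w1c.png

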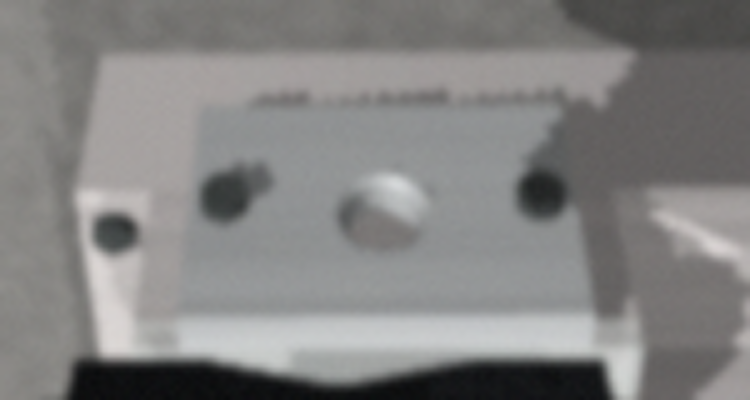

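Run:
```python
from h import *
f=np.load("w1.npz"); T=wristT(f["pos"],f["q"]); P=cloud("wrist",f["d"],T)
K=np.array(arm.get_calibration("wrist")["camera_matrix"])
a=np.radians(18.53); x=np.array([np.cos(a),np.sin(a),0]); y=np.array([-x[1],x[0],0]); 
c=np.array([0.54837,-0.05172,0.0431])   # on plate face
d=T[:3,:3]@((np.linalg.inv(K)@[326.6,301.7,1])*[1,-1,-1]); o=T[:3,3]
h=o+d*((c-o)@x)/(d@x); print("hole",h)
# plinth rear-top corner & sides give y centre: plinth front? use plate edges at v=310
L=(P-h)@np.c_[x,y,[0,0,1]]*1000
r=L[305:316,280:380]; on=abs(r[...,0])<4; print("plate y from hole",[ (np.round(q[o2].min(),1),np.round(q[o2].max(),1)) for q,o2 in zip(r[...,1],on)][::3])
W=P[90:300,0:110]; 
m=(W[...,2]>.024)&(W[...,2]<.042)&(W[...,0]>.51); X=W[m]
l=cv2.fitLine(X[:,:2].astype(np.float32),cv2.DIST_HUBER,0,.01,.01).ravel(); print("pin",l,np.degrees(np.arctan2(l[1],l[0])),X.max(0),X[:,2].max(),len(X))
t=(X[:,:2]-l[2:])@l[:2]; print("tip",l[2:]+l[:2]*t.max(), "origin est",l[2:]+l[:2]*(t.max()-.105))
X=W[(W[...,2]>.065)&(W[...,2]<.1)]; print("griptop",X.min(0),X.max(0),len(X))
o_=l[2:]+l[:2]*(t.max()-.105)
delta((o_[0],o_[1],.12),target(19.1))
```

```text
hole [ 0.54775154 -0.04987482  0.04171896]
plate y from hole [(np.float64(-32.2), np.float64(31.0)), (np.float64(-31.9), np.float64(31.4)), (np.float64(-31.7), np.float64(30.7)), (np.float64(-32.3), np.float64(31.5))]
pin [ 0.9450465   0.326936    0.5434059  -0.25729746] 19.082907 [ 0.59301952 -0.23919815  0.03441941] 0.034419409781223265 1621
tip [ 0.59268164 -0.24025066] origin est [ 0.49345176 -0.27457894]Traceback (most recent call last):
  File "<stdin>", line 15, in <module>
    return umr_minimum(a, axis, None, out, keepdims, initial, where)
ValueError: zero-size array to reduction operation minimum which has no identity
```

Run:
```python
from h import *
d=np.load("top0.npy"); P=cloud("top",d); X=P[(P[...,2]>.035)&(P[...,2]<.06)&(P[...,1]<-.3)&(P[...,1]>-.5)&(P[...,0]>.4)&(P[...,0]<.75)]
print("core",X.min(0),X.max(0))
delta((.4935,-.2746,.15),target(19.1))
```

```text
core [ 0.51422936 -0.46169862  0.03557043] [ 0.6024541  -0.37076523  0.05723236]
shift cm [  0.98 -18.91  -7.39] rotvec deg [-0.19 14.84 -1.27]
```

Emit:
servo_tool --rows '[{"x":1,"y":-1,"z":-5,"ax":0,"ay":7,"az":-0.6,"fingers":6},{"x":1,"y":-6,"z":-7.4,"ax":-0.2,"ay":14.8,"az":-1.3,"fingers":6},{"x":1,"y":-11,"z":-7.4,"ax":-0.2,"ay":14.8,"az":-1.3,"fingers":6},{"x":1,"y":-16,"z":-7.4,"ax":-0.2,"ay":14.8,"az":-1.3,"fingers":6},{"x":1,"y":-18.9,"z":-7.4,"ax":-0.2,"ay":14.8,"az":-1.3,"fingers":6},{"x":1,"y":-18.9,"z":-7.4,"ax":-0.2,"ay":14.8,"az":-1.3,"fingers":6},{"x":1,"y":-18.9,"z":-7.4,"ax":-0.2,"ay":14.8,"az":-1.3,"fingers":6},{"x":1,"y":-18.9,"z":-7.4,"ax":-0.2,"ay":14.8,"az":-1.3,"fingers":6}]'

```text
t: 3.35
position: [0.4941, -0.2722, 0.1505]
tool_rot: [0.0, -0.168, 0.986, -0.0]
ft_force: [0.8, -0.6, 0.1]
opening: 0.0602
gripper_force: 0.0
```

Run:
```python
from h import *
s=arm.observe(); p,d=arm.grab_frame("wrist"); cv2.imwrite("pics/w2.png",p)
T=wristT(s["position"],s["tool_rot"]); P=cloud("wrist",d,T)
X=P[(P[...,2]>.065)&(P[...,2]<.09)&(np.hypot(P[...,0]-.4935,P[...,1]+.2746)<.03)]
print(np.round(s["qpos"],2),s["position"]); print("griptop",len(X),cv2.minAreaRect((X[:,:2]*1000).astype(np.float32)),X[:,2].mean())
X=P[(P[...,2]>.025)&(P[...,2]<.042)&(P[...,0]>.515)&(P[...,0]<.62)&(abs(P[...,1]+.255)<.03)]
l=cv2.fitLine(X[:,:2].astype(np.float32),cv2.DIST_HUBER,0,.01,.01).ravel(); t=(X[:,:2]-l[2:])@l[:2]; print("pin",l,"tip",l[2:]+l[:2]*t.max(),np.degrees(np.arctan2(l[1],l[0])))
delta((.4935,-.2746,.03),target(19.1))
```

```text
[ 1.07  0.55 -0.89  1.79  0.49  1.04  1.9 ] [ 0.49410628 -0.27222265  0.15047779]
griptop 957 ((493.690673828125, -277.6475830078125), (25.24843978881836, 23.45751190185547), 19.036577224731445) 0.07304171866800968
pin [ 0.9436461   0.3309563   0.55471885 -0.25616696] tip [ 0.59282366 -0.24280282] 19.326826
shift cm [ 0.16 -0.2  12.07] rotvec deg [-0.05  0.05  0.29]
```

View pics/w2.png

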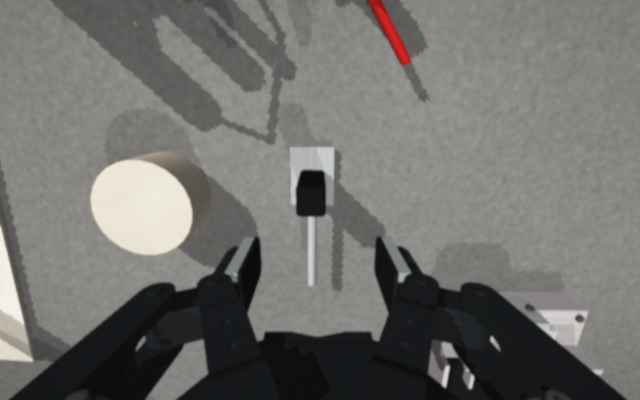

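The wrist view shows the grip centred between the fingers at (311,193), with the pin down to (311,285). The red tool is at the top right, not in the way. Descend and grip.

Emit:
servo_tool --grip_force 90 --rows '[{"x":0.2,"y":-0.45,"z":4,"ax":0,"ay":0,"az":0.2,"fingers":6},{"x":0.2,"y":-0.45,"z":8,"ax":0,"ay":0,"az":0.2,"fingers":6},{"x":0.2,"y":-0.45,"z":11,"ax":0,"ay":0,"az":0.2,"fingers":6},{"x":0.2,"y":-0.45,"z":12,"ax":0,"ay":0,"az":0.2,"fingers":6},{"x":0.2,"y":-0.45,"z":12,"ax":0,"ay":0,"az":0.2,"fingers":6},{"x":0.2,"y":-0.45,"z":12,"ax":0,"ay":0,"az":0.2,"fingers":2},{"x":0.2,"y":-0.45,"z":12,"ax":0,"ay":0,"az":0.2,"fingers":1.8},{"x":0.2,"y":-0.45,"z":12,"ax":0,"ay":0,"az":0.2,"fingers":1.5},{"x":0.2,"y":-0.45,"z":12,"ax":0,"ay":0,"az":0.2,"fingers":1},{"x":0.2,"y":-0.45,"z":12,"ax":0,"ay":0,"az":0.2,"fingers":0.5},{"x":0.2,"y":-0.45,"z":12,"ax":0,"ay":0,"az":0.2,"fingers":0.5},{"x":0.2,"y":-0.45,"z":12,"ax":0,"ay":0,"az":0.2,"fingers":0.5}]'

```text
t: 4.6
position: [0.495, -0.2793, 0.0323]
tool_rot: [0.002, -0.166, 0.986, -0.001]
ft_force: [-0.6, 0.8, 7.7]
opening: 0.0231
gripper_force: 89.1
```

```bash
cat >> h.py <<'E'
def pin(s,d,z0=.025,z1=.06):
    "tool in hand: pin line and tip in world, from the wrist depth"
    T=wristT(s["position"],s["tool_rot"]); P=cloud("wrist",d,T); p0,R0=tool_pose(s)
    L=R0.inv().apply((P-p0).reshape(-1,3)); m=(L[:,0]<-.03)&(L[:,0]>-.12)&(abs(L[:,1])<.013)&(abs(L[:,2])<.02)
    X=P.reshape(-1,3)[m]; l=cv2.fitLine(X.astype(np.float32),cv2.DIST_HUBER,0,.01,.01).ravel()
    if l[0]<0: l[:3]*=-1
    t=(X-l[3:])@l[:3]; tip=l[3:]+l[:3]*t.max()
    return tip,np.degrees(np.arctan2(l[1],l[0])),np.degrees(np.arcsin(l[2])),len(X),X[:,2].max()
E
python3 - <<'E'
from h import *
s=arm.observe(); p,d=arm.grab_frame("wrist"); cv2.imwrite("pics/w3.png",p)
print(s["opening"],s["gripper_force"],s["position"],pin(s,d))
delta((s["position"][0],s["position"][1],.043),target(18.53))
E
```

```text
0.023092776755998138 89.10359144210815 [ 0.49495416 -0.27932438  0.03231185] (array([ 0.55070653, -0.25636022,  0.03092105]), np.float32(36.389805), np.float32(-8.216191), 226, np.float64(0.03414660209127032))
shift cm [-0.   -0.01 -1.07] rotvec deg [-0.19  0.16  0.56]
```

View pics/w3.png

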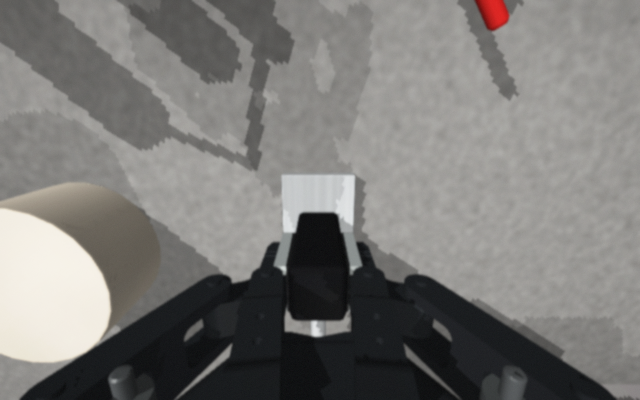

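Gripped. The gripper body hides the pin, with the grip at (319,265) and the foot at (319,205). I'll use the held tool's lateral position in the image to check the camera's lateral bias.

Run:
```python
from h import *
s=arm.observe(); p,d=arm.grab_frame("wrist"); T=np.array(arm.get_calibration("wrist")["T_tool_cam"]); P=cloud("wrist",d,T)
g=cv2.cvtColor(p,cv2.COLOR_BGR2GRAY).astype(float)
for v in (180,190,200,205,218,225,235):
    w=np.diff(cv2.GaussianBlur(g,(1,5),0)[v,255:385]); i,j=np.argmax(w),np.argmin(w)
    L=P[v,295:345]; print(v,255+i+.5,255+j+.5,"tool",np.median(P[v,300:340],0).round(4))
    K=np.array(arm.get_calibration("wrist")["camera_matrix"]); z=np.median(d[v,300:340]); uc=(255+i+.5+255+j+.5)/2; print("   lateral mm",((uc-K[0,2])/K[0,0]*z*1000+T[1,3]*1000).round(2), z.round(3))
print(T[:3,3],g[225,280:360].astype(int).tolist())
```

```text
180 281.5 354.5 tool [0.0315 0.0019 0.0257]
   lateral mm 1.04 0.172
190 281.5 354.5 tool [0.0254 0.0019 0.0255]
   lateral mm 1.04 0.173
200 363.5 353.5 tool [0.0191 0.0019 0.0255]
   lateral mm 25.49 0.175
205 282.5 353.5 tool [0.0159 0.0019 0.0255]
   lateral mm 1.05 0.176
218 338.5 298.5 tool [0.0129 0.0018 0.0116]
   lateral mm 1.31 0.163
225 339.5 296.5 tool [0.0129 0.0017 0.0014]
   lateral mm 1.01 0.154
235 343.5 291.5 tool [ 0.0129  0.0017 -0.0114]
   lateral mm 0.74 0.141
[ 0.07193733  0.00072232 -0.14136516] [154, 147, 165, 198, 217, 221, 220, 220, 223, 224, 223, 218, 209, 200, 198, 189, 158, 93, 35, 19, 18, 19, 15, 18, 18, 16, 13, 16, 16, 18, 17, 17, 15, 17, 18, 16, 17, 16, 17, 14, 17, 16, 16, 14, 17, 16, 17, 15, 13, 17, 17, 17, 17, 18, 16, 19, 13, 14, 37, 88, 142, 161, 164, 165, 167, 169, 168, 168, 169, 170, 181, 188, 178, 145, 121, 115, 115, 116, 115, 117]
```

Run:
```python
from h import *
for i in range(4): print(np.round(arm.get_calibration("wrist")["T_tool_cam"],4).tolist())
f=np.load("w1.npz"); print(f["pos"],f["q"])
K=np.array(arm.get_calibration("wrist")["camera_matrix"]); print(K)
```

```text
[[-0.0002, 0.9586, 0.2847, 0.0719], [1.0, 0.0001, 0.0004, 0.0007], [0.0003, 0.2847, -0.9586, -0.1414], [0.0, 0.0, 0.0, 1.0]]
[[-0.0002, 0.9586, 0.2847, 0.0719], [1.0, 0.0001, 0.0004, 0.0007], [0.0003, 0.2847, -0.9586, -0.1414], [0.0, 0.0, 0.0, 1.0]]
[[-0.0002, 0.9586, 0.2847, 0.0719], [1.0, 0.0001, 0.0004, 0.0007], [0.0003, 0.2847, -0.9586, -0.1414], [0.0, 0.0, 0.0, 1.0]]
[[-0.0002, 0.9586, 0.2847, 0.0719], [1.0, 0.0001, 0.0004, 0.0007], [0.0003, 0.2847, -0.9586, -0.1414], [0.0, 0.0, 0.0, 1.0]]
[ 0.46243968 -0.08602729  0.08083467] [ 0.1275508  -0.15479745  0.97947761  0.01980275]
[[290.03539924   0.         317.46047237]
 [  0.         290.03539924 194.85623639]
 [  0.           0.           1.        ]]
```

Run:
```python
from h import *
delta((.4255,-.0922,.12),target(18.53)); delta((.4255,-.0922,.0453),target(18.53))
```

```text
shift cm [ 0.42 19.92 -8.84] rotvec deg [-0.19  0.16  0.57]
shift cm [ 0.44 19.95 -1.37] rotvec deg [-0.19  0.16  0.57]
```

Emit:
servo_tool --rows '[{"x":0,"y":0,"z":-2,"ax":0,"ay":0,"az":0,"fingers":0.5},{"x":0,"y":0,"z":-5,"ax":-0.2,"ay":0.15,"az":0.6,"fingers":0.5},{"x":0.4,"y":1,"z":-8.8,"ax":-0.2,"ay":0.15,"az":0.6,"fingers":0.5},{"x":0.4,"y":4,"z":-8.8,"ax":-0.2,"ay":0.15,"az":0.6,"fingers":0.5},{"x":0.4,"y":8,"z":-8.8,"ax":-0.2,"ay":0.15,"az":0.6,"fingers":0.5},{"x":0.4,"y":12,"z":-8.8,"ax":-0.2,"ay":0.15,"az":0.6,"fingers":0.5},{"x":0.4,"y":16,"z":-8.8,"ax":-0.2,"ay":0.15,"az":0.6,"fingers":0.5},{"x":0.4,"y":18.9,"z":-8.8,"ax":-0.2,"ay":0.15,"az":0.6,"fingers":0.5},{"x":0.4,"y":19.9,"z":-6,"ax":-0.2,"ay":0.15,"az":0.6,"fingers":0.5},{"x":0.4,"y":19.9,"z":-3,"ax":-0.2,"ay":0.15,"az":0.6,"fingers":0.5},{"x":0.4,"y":19.9,"z":-1.4,"ax":-0.2,"ay":0.15,"az":0.6,"fingers":0.5},{"x":0.4,"y":19.9,"z":-1.4,"ax":-0.2,"ay":0.15,"az":0.6,"fingers":0.5},{"x":0.4,"y":19.9,"z":-1.4,"ax":-0.2,"ay":0.15,"az":0.6,"fingers":0.5}]'

```text
t: 6.0
position: [0.4252, -0.092, 0.0449]
tool_rot: [-0.001, -0.161, 0.987, 0.001]
ft_force: [0.7, -0.2, -1.9]
opening: 0.0231
gripper_force: 88.6
```

Run:
```python
from h import *
s=arm.observe(); print(s["position"],s["ft_force"])
delta((.4255,-.0922,.0453),target(18.53))
p0,R0=tool_pose(s); print(R0.as_matrix().round(4).tolist())
for n in("scene","top"):
    p,d=arm.grab_frame(n); cv2.imwrite(f"pics/{n}1.png",p)
    P=cloud(n,d); a=np.radians(18.53); x=np.array([np.cos(a),np.sin(a),0]);y=np.array([-x[1],x[0],0])
    A=P@x; Lt=P@y
    m=(A>.42)&(A<.485)&(abs(Lt+.2227)<.012)&(P[...,2]>.03)&(P[...,2]<.06); X=P[m]
    print(n,m.sum(), "pin lat",np.median(Lt[m]) if m.any() else None,"tip",A[m].max() if m.any() else None)
    for a0,a1 in((.51,.56),):
        q=(A>a0)&(A<a1)&(P[...,2]>.055)&(P[...,2]<.068)&(abs(Lt+.22)<.06)
        print(" roof lat range",np.percentile(Lt[q],[1,99]),"rear along",np.percentile(A[(P[...,2]>.055)&(P[...,2]<.068)&(abs(Lt+.22)<.02)&(A>.49)&(A<.57)],[1,99]))
q=np.argwhere(m); p=cv2.imread("pics/scene1.png"); cv2.imwrite("pics/s1c.png",cv2.resize(p[170:250,250:360],None,fx=6,fy=6,interpolation=cv2.INTER_CUBIC))
```

```text
[ 0.42521595 -0.09204173  0.04487502] [ 0.65956424 -0.23582839 -1.89425421]
shift cm [-0.02 -0.02 -0.04] rotvec deg [ 0.14 -0.08 -0.01]
[[-0.9482, -0.3176, -0.002], [-0.3176, 0.9482, 0.0018], [0.0013, 0.0024, -1.0]]
scene 47 pin lat -0.22222903236980246 tip 0.4825163759921019
 roof lat range [-0.26043285 -0.18333158] rear along [0.50456024 0.56713291]
top 2 pin lat -0.2234593879962319 tip 0.4783150903922643
 roof lat range [-0.26370969 -0.1727321 ] rear along [0.50346204 0.56817807]
```

View pics/s1c.png

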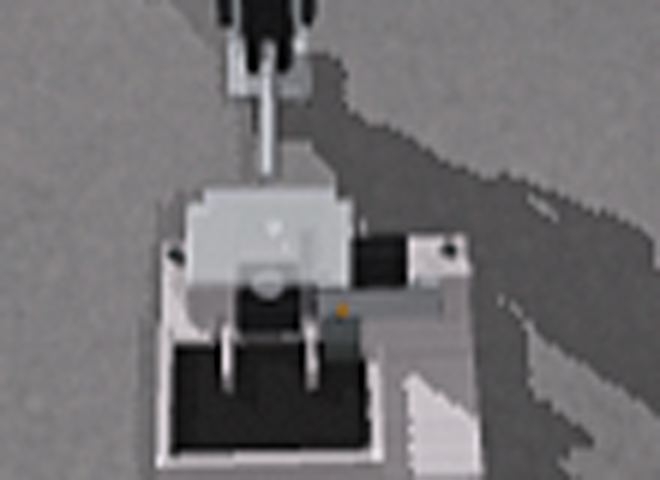

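The pin lines up with the rear plate in the crop, its tip at (268,178) before the roof edge. Advance gently.

Emit:
servo_tool --rows '[{"x":-1,"y":0,"z":0,"ax":0,"ay":0,"az":0,"fingers":0.5},{"x":-2,"y":0,"z":0,"ax":0,"ay":0,"az":0,"fingers":0.5},{"x":-2.3,"y":0,"z":0,"ax":0,"ay":0,"az":0,"fingers":0.5},{"x":-2.6,"y":0,"z":0,"ax":0,"ay":0,"az":0,"fingers":0.5},{"x":-2.8,"y":0,"z":0,"ax":0,"ay":0,"az":0,"fingers":0.5},{"x":-3.0,"y":0,"z":0,"ax":0,"ay":0,"az":0,"fingers":0.5},{"x":-3.0,"y":0,"z":0,"ax":0,"ay":0,"az":0,"fingers":0.5}]'

```text
t: 6.8
position: [0.4535, -0.0826, 0.0443]
tool_rot: [-0.001, -0.161, 0.987, 0.001]
ft_force: [0.2, -1.0, -3.4]
opening: 0.0228
gripper_force: 88.6
```

Emit:
servo_tool --rows '[{"x":-0.3,"y":0,"z":-0.05,"ax":0,"ay":0,"az":0,"fingers":0.5},{"x":-0.6,"y":0,"z":-0.05,"ax":0,"ay":0,"az":0,"fingers":0.5},{"x":-0.9,"y":0,"z":-0.05,"ax":0,"ay":0,"az":0,"fingers":0.5},{"x":-1.2,"y":0,"z":-0.05,"ax":0,"ay":0,"az":0,"fingers":0.5},{"x":-1.5,"y":0,"z":-0.05,"ax":0,"ay":0,"az":0,"fingers":0.5},{"x":-1.8,"y":0,"z":-0.05,"ax":0,"ay":0,"az":0,"fingers":0.5},{"x":-2.0,"y":0,"z":-0.05,"ax":0,"ay":0,"az":0,"fingers":0.5},{"x":-2.0,"y":0,"z":-0.05,"ax":0,"ay":0,"az":0,"fingers":0.5}]'

```text
t: 7.6
position: [0.4727, -0.0762, 0.0448]
tool_rot: [-0.001, -0.161, 0.987, 0.001]
ft_force: [1.2, -0.5, -3.0]
opening: 0.0231
gripper_force: 88.6
```

Emit:
servo_tool --rows '[{"x":-0.3,"y":0,"z":0,"ax":0,"ay":0,"az":0,"fingers":0.5},{"x":-0.6,"y":0,"z":0,"ax":0,"ay":0,"az":0,"fingers":0.5},{"x":-0.9,"y":0,"z":0,"ax":0,"ay":0,"az":0,"fingers":0.5},{"x":-1.2,"y":0,"z":0,"ax":0,"ay":0,"az":0,"fingers":0.5},{"x":-1.4,"y":0,"z":0,"ax":0,"ay":0,"az":0,"fingers":0.5},{"x":-1.6,"y":0,"z":0,"ax":0,"ay":0,"az":0,"fingers":0.5},{"x":-1.8,"y":0,"z":0,"ax":0,"ay":0,"az":0,"fingers":0.5},{"x":-2.0,"y":0,"z":0,"ax":0,"ay":0,"az":0,"fingers":0.5}]'

```text
t: 8.4
position: [0.4871, -0.0715, 0.0438]
tool_rot: [-0.005, -0.16, 0.987, 0.0]
ft_force: [-13.9, -3.3, 6.6]
opening: 0.0231
gripper_force: 89.8
```

Emit:
servo_tool --rows '[{"x":-0.2,"y":0,"z":-0.1,"ax":0,"ay":0,"az":0,"fingers":0.5},{"x":-0.4,"y":0,"z":-0.1,"ax":0,"ay":0,"az":0,"fingers":0.5},{"x":-0.6,"y":0,"z":-0.1,"ax":0,"ay":0,"az":0,"fingers":0.5},{"x":-0.8,"y":0,"z":-0.1,"ax":0,"ay":0,"az":0,"fingers":0.5},{"x":-1.0,"y":0,"z":-0.1,"ax":0,"ay":0,"az":0,"fingers":0.5},{"x":-1.2,"y":0,"z":-0.1,"ax":0,"ay":0,"az":0,"fingers":0.5},{"x":-1.4,"y":0,"z":-0.1,"ax":0,"ay":0,"az":0,"fingers":0.5},{"x":-1.6,"y":0,"z":-0.1,"ax":0,"ay":0,"az":0,"fingers":0.5},{"x":-1.8,"y":0,"z":-0.1,"ax":0,"ay":0,"az":0,"fingers":0.5},{"x":-2.0,"y":0,"z":-0.1,"ax":0,"ay":0,"az":0,"fingers":0.5}]'

```text
t: 9.4
position: [0.5097, -0.0641, 0.0453]
tool_rot: [-0.002, -0.161, 0.987, 0.001]
ft_force: [0.4, 0.3, -3.4]
opening: 0.023
gripper_force: 88.6
```

Run:
```python
from h import *
s=arm.observe(); a=np.radians(18.53); x=np.array([np.cos(a),np.sin(a),0]); print("TCP along",s["position"]@x,s["ft_force"],np.round(s["qpos"],2))
p,d=arm.grab_frame("scene"); P=cloud("scene",d); y=np.array([-x[1],x[0],0]); A=P@x-.5265; Y=P@y+.2227
cv2.imwrite("pics/s2c.png",cv2.resize(p[170:250,250:360],None,fx=6,fy=6,interpolation=cv2.INTER_CUBIC))
m=(abs(Y)<.012)&(P[...,2]>.046)&(P[...,2]<.06)&(A>.04)&(A<.12); print("mount top x",np.percentile(A[m],[1,99]) if m.any() else 0,m.sum())
```

```text
TCP along 0.46288349045238825 [ 0.37016637  0.31361252 -3.42471522] [ 0.65  0.62 -0.81  1.99  0.62  0.8   1.37]
mount top x [0.04016997 0.07456382] 39
```

Emit:
servo_tool --rows '[{"x":-0.2,"y":0,"z":0,"ax":0,"ay":0,"az":0,"fingers":0.5},{"x":-0.4,"y":0,"z":0,"ax":0,"ay":0,"az":0,"fingers":0.5},{"x":-0.6,"y":0,"z":0,"ax":0,"ay":0,"az":0,"fingers":0.5},{"x":-0.8,"y":0,"z":0,"ax":0,"ay":0,"az":0,"fingers":0.5},{"x":-0.9,"y":0,"z":0,"ax":0,"ay":0,"az":0,"fingers":0.5},{"x":-0.9,"y":0,"z":0,"ax":0,"ay":0,"az":0,"fingers":0.5}]'

```text
t: 10.05
position: [0.5191, -0.0607, 0.0457]
tool_rot: [-0.001, -0.161, 0.987, 0.001]
ft_force: [0.1, -0.1, -3.3]
opening: 0.0233
gripper_force: 88.6
```

Run:
```python
from h import *
s=arm.observe(); a=np.radians(18.53); x=np.array([np.cos(a),np.sin(a),0]); print("TCP along",s["position"]@x,s["ft_force"])
y=np.array([-x[1],x[0],0])
for n in("scene","top"):
    p,d=arm.grab_frame(n); P=cloud(n,d);  A=P@x-.5265; Y=P@y+.2227
    if n=="scene": cv2.imwrite("pics/s2c.png",cv2.resize(p[170:250,250:360],None,fx=6,fy=6,interpolation=cv2.INTER_CUBIC))
    m=(abs(Y)<.012)&(P[...,2]>.046)&(P[...,2]<.06)&(A>.045)&(A<.12); print(n,"mount top x",np.percentile(A[m],[1,99]) if m.any() else 0,m.sum())
```

```text
TCP along 0.4729244184190845 [ 0.13462979 -0.12763036 -3.30679203]
scene mount top x [0.05024602 0.08523235] 81
top mount top x 0 0
```

View pics/s2c.png

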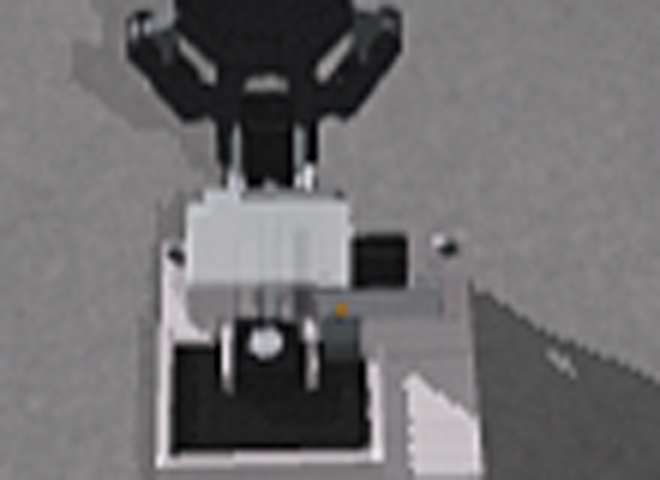

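The mount's disc is at crop (266,343), out between the fins, with its centre at about x 66 mm. Withdraw the pin straight back, then set the tool down.

Emit:
servo_tool --rows '[{"x":0.5,"y":0,"z":0,"ax":0,"ay":0,"az":0,"fingers":0.5},{"x":1.5,"y":0,"z":0,"ax":0,"ay":0,"az":0,"fingers":0.5},{"x":2.5,"y":0,"z":0,"ax":0,"ay":0,"az":0,"fingers":0.5},{"x":3.5,"y":0,"z":0,"ax":0,"ay":0,"az":0,"fingers":0.5},{"x":4.5,"y":0,"z":0,"ax":0,"ay":0,"az":0,"fingers":0.5},{"x":5.5,"y":0,"z":0,"ax":0,"ay":0,"az":0,"fingers":0.5},{"x":6.5,"y":0,"z":0,"ax":0,"ay":0,"az":0,"fingers":0.5},{"x":7.5,"y":0,"z":0,"ax":0,"ay":0,"az":0,"fingers":0.5},{"x":8.5,"y":0,"z":0,"ax":0,"ay":0,"az":0,"fingers":0.5},{"x":10,"y":0,"z":0,"ax":0,"ay":0,"az":0,"fingers":0.5},{"x":11.5,"y":-1,"z":0,"ax":0,"ay":0,"az":0,"fingers":0.5},{"x":11.7,"y":-4,"z":0,"ax":0,"ay":0,"az":0,"fingers":0.5},{"x":11.7,"y":-4.7,"z":0,"ax":0,"ay":0,"az":0,"fingers":0.5},{"x":11.7,"y":-4.7,"z":0.5,"ax":0,"ay":0,"az":0,"fingers":0.5},{"x":11.7,"y":-4.7,"z":0.9,"ax":0,"ay":0,"az":0,"fingers":0.5},{"x":11.7,"y":-4.7,"z":1.1,"ax":0,"ay":0,"az":0,"fingers":0.5},{"x":11.7,"y":-4.7,"z":1.1,"ax":0,"ay":0,"az":0,"fingers":0.5}]'

```text
t: 11.85
position: [0.4224, -0.1414, 0.0343]
tool_rot: [-0.001, -0.162, 0.987, 0.001]
ft_force: [0.5, -0.4, -2.6]
opening: 0.0227
gripper_force: 88.8
```

Emit:
servo_tool --rows '[{"x":0,"y":0,"z":0.1,"ax":0,"ay":0,"az":0,"fingers":0.5},{"x":0,"y":0,"z":0.2,"ax":0,"ay":0,"az":0,"fingers":0.5},{"x":0,"y":0,"z":0.2,"ax":0,"ay":0,"az":0,"fingers":0.5}]'

```text
t: 12.15
position: [0.4229, -0.1423, 0.0327]
tool_rot: [-0.001, -0.161, 0.987, 0.001]
ft_force: [-0.6, -0.3, -2.8]
opening: 0.023
gripper_force: 88.8
```

Emit:
servo_tool --rows '[{"x":0,"y":0,"z":0.1,"ax":0,"ay":0,"az":0,"fingers":0.5},{"x":0,"y":0,"z":0.15,"ax":0,"ay":0,"az":0,"fingers":0.5},{"x":0,"y":0,"z":0.15,"ax":0,"ay":0,"az":0,"fingers":0.5}]'

```text
t: 12.45
position: [0.4229, -0.1423, 0.0323]
tool_rot: [-0.001, -0.161, 0.987, 0.0]
ft_force: [-5.6, 1.4, 17.7]
opening: 0.023
gripper_force: 91.7
```

Emit:
servo_tool --rows '[{"x":0,"y":0,"z":-0.1,"ax":0,"ay":0,"az":0,"fingers":2.6},{"x":0,"y":0,"z":-0.1,"ax":0,"ay":0,"az":0,"fingers":4},{"x":0,"y":0,"z":-0.1,"ax":0,"ay":0,"az":0,"fingers":5},{"x":0,"y":0,"z":-0.1,"ax":0,"ay":0,"az":0,"fingers":6},{"x":0,"y":0,"z":-3,"ax":0,"ay":0,"az":0,"fingers":6},{"x":0,"y":0,"z":-7,"ax":0,"ay":0,"az":0,"fingers":6},{"x":0,"y":0,"z":-12,"ax":0,"ay":0,"az":0,"fingers":6},{"x":0,"y":0,"z":-12,"ax":0,"ay":0,"az":0,"fingers":0},{"x":0,"y":0,"z":-12,"ax":0,"ay":0,"az":0,"fingers":0}]'

```text
t: 13.35
position: [0.4235, -0.1434, 0.152]
tool_rot: [-0.0, -0.16, 0.987, 0.0]
ft_force: [0.2, 0.2, -1.0]
opening: 0.0319
gripper_force: 0.0
```

Run:
```python
from h import *
s=arm.observe(); print(s["position"],s["opening"])
a=np.radians(18.53); x=np.array([np.cos(a),np.sin(a),0]);y=np.array([-x[1],x[0],0])
for n in("scene","top"):
    p,d=arm.grab_frame(n); cv2.imwrite(f"pics/{n}3.png",p); P=cloud(n,d);  A=P@x-.5265; Y=P@y+.2227
    m=(abs(Y-.055)<.03)&(abs(A-.04)<.02)&(P[...,2]>.08)&(P[...,2]<.1)
    if m.any(): print(n,"tab y",np.percentile(Y[m],[2,50,98]),"x",np.percentile(A[m],[2,50,98]),m.sum())
    m=(abs(Y)<.012)&(P[...,2]>.046)&(P[...,2]<.06)&(A>.045)&(A<.12)
    if m.any(): print("mount top x",np.percentile(A[m],[1,99]),m.sum())
    m=(P[...,2]>.06)&(P[...,2]<.085)&(np.hypot(P[...,0]-.423,P[...,1]+.142)<.03)
    if m.any(): print("grip top",P[m].mean(0),m.sum())
delta((.575,.0686,.15),target(18.53)); delta((.575,.0686,.076),target(18.53))
```

```text
[ 0.42346886 -0.14337609  0.15198389] 0.031939621338904996
scene tab y [0.03964986 0.05349941 0.06501067] x [0.03841546 0.04498281 0.05039533] 51
mount top x [0.05604501 0.08444562] 83
grip top [ 0.4290372  -0.13884698  0.07131909] 57
top tab y [0.03849001 0.05096536 0.0622956 ] x [0.0338971  0.03821445 0.04556154] 41
mount top x [0.05095807 0.08072014] 73
grip top [ 0.41374721 -0.14412619  0.07452238] 24
shift cm [-2.119e+01  1.522e+01  2.000e-02] rotvec deg [ 0.17 -0.16 -0.05]
shift cm [-21.21  15.2    7.42] rotvec deg [ 0.17 -0.16 -0.05]
```

Emit:
servo_tool --rows '[{"x":-3,"y":4,"z":0,"ax":0,"ay":0,"az":0,"fingers":0},{"x":-6,"y":8,"z":0,"ax":0,"ay":0,"az":0,"fingers":0},{"x":-9,"y":12,"z":0,"ax":0,"ay":0,"az":0,"fingers":0},{"x":-13,"y":15.2,"z":0,"ax":0,"ay":0,"az":0,"fingers":0},{"x":-17,"y":15.2,"z":0,"ax":0,"ay":0,"az":0,"fingers":0},{"x":-21.2,"y":15.2,"z":0,"ax":0,"ay":0,"az":0,"fingers":0},{"x":-21.2,"y":15.2,"z":3,"ax":0,"ay":0,"az":0,"fingers":0},{"x":-21.2,"y":15.2,"z":6,"ax":0,"ay":0,"az":0,"fingers":0},{"x":-21.2,"y":15.2,"z":7.4,"ax":0,"ay":0,"az":0,"fingers":0},{"x":-21.2,"y":15.2,"z":7.4,"ax":0,"ay":0,"az":0,"fingers":0},{"x":-21.2,"y":15.2,"z":7.4,"ax":0,"ay":0,"az":0,"fingers":0}]'

```text
t: 14.55
position: [0.5756, 0.0691, 0.0774]
tool_rot: [-0.001, -0.161, 0.987, 0.001]
ft_force: [0.1, 0.3, 1.6]
opening: 0.0002
gripper_force: 0.0
```

Emit:
servo_tool --rows '[{"x":0,"y":-1,"z":0,"ax":0,"ay":0,"az":0,"fingers":0},{"x":0,"y":-1.7,"z":0,"ax":0,"ay":0,"az":0,"fingers":0},{"x":0,"y":-2.2,"z":0,"ax":0,"ay":0,"az":0,"fingers":0},{"x":0,"y":-2.7,"z":0,"ax":0,"ay":0,"az":0,"fingers":0},{"x":0,"y":-3.2,"z":0,"ax":0,"ay":0,"az":0,"fingers":0},{"x":0,"y":-3.7,"z":0,"ax":0,"ay":0,"az":0,"fingers":0},{"x":0,"y":-4.2,"z":0,"ax":0,"ay":0,"az":0,"fingers":0},{"x":0,"y":-4.7,"z":0,"ax":0,"ay":0,"az":0,"fingers":0},{"x":0,"y":-5.2,"z":0,"ax":0,"ay":0,"az":0,"fingers":0},{"x":0,"y":-5.7,"z":0,"ax":0,"ay":0,"az":0,"fingers":0},{"x":0,"y":-6.2,"z":0,"ax":0,"ay":0,"az":0,"fingers":0},{"x":0,"y":-6.7,"z":0,"ax":0,"ay":0,"az":0,"fingers":0}]'

```text
t: 15.75
position: [0.5966, 0.0072, 0.0778]
tool_rot: [-0.001, -0.162, 0.987, 0.002]
ft_force: [-2.2, 5.3, 4.8]
opening: 0.0001
gripper_force: 3.0
```

Emit:
servo_tool --rows '[{"x":0,"y":-0.4,"z":0,"ax":0,"ay":0,"az":0,"fingers":0},{"x":0,"y":-0.8,"z":0,"ax":0,"ay":0,"az":0,"fingers":0},{"x":0,"y":-1.1,"z":0,"ax":0,"ay":0,"az":0,"fingers":0},{"x":0,"y":-1.4,"z":0,"ax":0,"ay":0,"az":0,"fingers":0},{"x":0,"y":-1.6,"z":0,"ax":0,"ay":0,"az":0,"fingers":0},{"x":0,"y":-1.6,"z":0,"ax":0,"ay":0,"az":0,"fingers":0}]'

```text
t: 16.35
position: [0.6016, -0.0072, 0.0777]
tool_rot: [-0.001, -0.162, 0.987, 0.003]
ft_force: [-4.0, 8.1, 5.6]
opening: -0.0003
gripper_force: 4.4
```

Emit:
servo_tool --rows '[{"x":0,"y":-0.2,"z":0,"ax":0,"ay":0,"az":0,"fingers":0},{"x":0,"y":-0.4,"z":0,"ax":0,"ay":0,"az":0,"fingers":0},{"x":0,"y":-0.6,"z":0,"ax":0,"ay":0,"az":0,"fingers":0},{"x":0,"y":-0.6,"z":0,"ax":0,"ay":0,"az":0,"fingers":0}]'

```text
t: 16.75
position: [0.6017, -0.0076, 0.0778]
tool_rot: [-0.002, -0.164, 0.987, 0.006]
ft_force: [-9.7, 20.2, 6.7]
opening: -0.0003
gripper_force: 10.7
```

Run:
```python
from h import *
s=arm.observe(); a=np.radians(18.53); y=np.array([-np.sin(a),np.cos(a),0]); print("y",s["position"]@y+.2227,s["ft_force"])
```

```text
y 0.02427848258163634 [-9.74638641 20.17831682  6.71197459]
```

End stop reached: the force rose without any motion. Back off and check.

Emit:
servo_tool --rows '[{"x":0,"y":1,"z":0,"ax":0,"ay":0,"az":0,"fingers":0},{"x":0,"y":4,"z":0,"ax":0,"ay":0,"az":0,"fingers":0},{"x":0,"y":5,"z":-4,"ax":0,"ay":0,"az":0,"fingers":0},{"x":0,"y":9,"z":-8,"ax":0,"ay":0,"az":0,"fingers":0},{"x":2,"y":13,"z":-10,"ax":0,"ay":0,"az":0,"fingers":0},{"x":6,"y":16,"z":-10,"ax":0,"ay":0,"az":0,"fingers":0},{"x":6,"y":16,"z":-10,"ax":0,"ay":0,"az":0,"fingers":0}]'

```text
t: 17.45
position: [0.4919, 0.1196, 0.1784]
tool_rot: [-0.001, -0.164, 0.986, 0.0]
ft_force: [1.0, 0.3, 0.6]
opening: 0.0002
gripper_force: 0.0
```

Run:
```python
from h import *
a=np.radians(18.53); x=np.array([np.cos(a),np.sin(a),0]);y=np.array([-x[1],x[0],0])
for n in("scene","top"):
    p,d=arm.grab_frame(n); P=cloud(n,d);  A=P@x-.5265; Y=P@y+.2227
    if n=="scene": cv2.imwrite("pics/s4c.png",cv2.resize(p[150:260,220:350],None,fx=5,fy=5,interpolation=cv2.INTER_CUBIC))
    m=(abs(Y-.02)<.06)&(abs(A-.04)<.02)&(P[...,2]>.08)&(P[...,2]<.1)
    if m.any(): print(n,"tab y",np.percentile(Y[m],[2,50,98]),m.sum())
    m=(abs(Y)<.012)&(P[...,2]>.046)&(P[...,2]<.06)&(A>.047)&(A<.12)
    if m.any(): print("mount top x",np.percentile(A[m],[1,99]),m.sum())
```

```text
scene tab y [-0.01349905  0.00021974  0.01153822] 54
mount top x [0.04774219 0.08503133] 85
top tab y [-0.01518068 -0.00333633  0.00895134] 44
mount top x [0.05328604 0.08056425] 60
```

View pics/s4c.png

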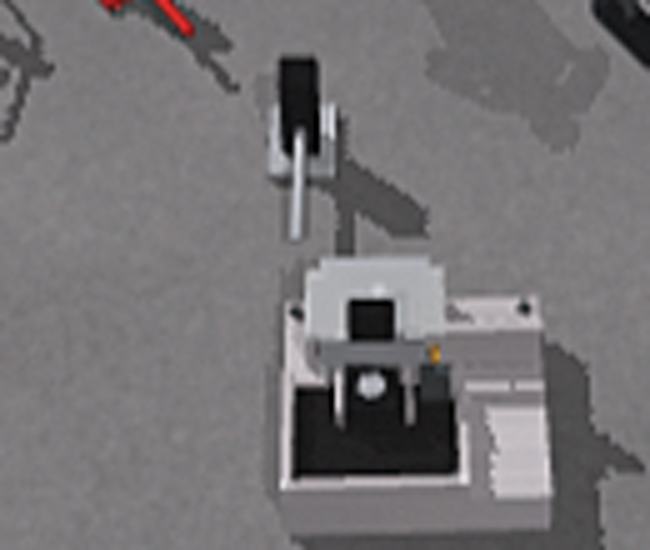

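The gate is across the mouth, with the tab at (371,320). The brass catch is out behind its trailing edge at (436,353). The mount is in the tray at (371,385), and the tool stands clear at (300,110). Handing in.

```bash
python3 -c "
from workcell import arm
print(arm.close_job())"
```

```text
the job is handed in; nothing more can be done
None
```

The job is handed in, though no verdict came back: the last camera check shows the mount in the catch tray, the gate shut with its catch sprung in behind it, and the tool standing clear of the block.

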